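# Open the paper tray's two guides from small sheets to full size

### The arm

A 6-joint arm with a two-finger parallel gripper is mounted at the origin on the work surface. World frame = base frame: x ahead of the robot, y to its left, z up, the work surface at z = 0. Lengths are in m, angles in degrees, forces in N, time in s.
With the tool pointing down it reaches from about 0.4 to 0.825 m from the base axis. Payload 7 kg.
Tool frame: the origin (TCP) lies on the centre line of the jaws, within the pads' length; the fingertips stand 14 mm ahead of it and the grasp point (between the pads) lies 5 mm behind it; z points along the fingers, y is the line along which they close (so a half turn about z gives the same grasp; the last joint's range is limited). The gripper opens to 88 mm and grips with 3 to 60 N. Pads are 19 mm wide; open, the fingers measure 130 mm over their backs; the gripper's body (78 mm by 193 mm) begins 47 mm behind the grasp point.
Start: joints at [-56.832, 20.546, 0.682, 0, -70.136, -16.507], TCP at [0.194, -0.647, 0.218] pointing down, gripper open.
Joint ranges: [-176.03, 176.03], [-82.01, 121.73], [-58.28, 71.71], [-173.87, 95.51], [-174.79, -0.11], [-173.66, 173.66]. Speed limits (degrees/s): [136.94, 136.94, 172.46, 180, 180, 180].

### API

Orientations are given as [roll, pitch, yaw] about the fixed x, y, z axes, in that order (R = Rz(yaw) Ry(pitch) Rx(roll)).
In Python, from plant import r gives the robot as it stands.
- The arm moves only by the tool send_rows, never from a script. Its argument "steps" is a list of rows, each an object with "dp": the shift along the tool's x, y, z in mm, a list of three; "roll": the turn about the tool's z in rad; "jaw": the opening in per cent of the stroke, from 0 (shut) to 100 (fully open). In form: [{"dp": [tx, ty, tz], "roll": roll, "jaw": jaw}, ...]. A call has 1 to 5 rows; each row is the pose to reach, as a shift and turn from the pose commanded when the call began, along the tool's axes at that moment; what a row does not reach only later rows make up. A row lasts 1/8 s, in which the tool goes at most 62.5 mm and 10.7 degrees, less where a joint would pass 70% of its speed; a pose out of reach is approached as far as the arm can. A call with a gripper value outside its range is refused whole. The fingers move at their own pace and stop on an object; "newtons" is the grip in N (left out, the last holds). Time passes only in rows, so rows that repeat a pose let the fingers close. It gives the time, the measured TCP pose, the force, the opening and the grip force at its end, in the units of the state.
- r.get_state(): the state, without advancing time (a new reading comes with each control period).
- r.capture(name): name is "scene" or "top"; returns a dict with "image" (480x640x3 uint8, blue, green, red), "K" (3x3 intrinsics, pixels), "rvec" (rotation vector, rad) and "tvec" (3), from world to camera coordinates, as OpenCV has them. Camera axes: x right, y down, z forward; pixel columns grow to the right and rows downward; lengths in m; the calibration is good to about 2 mm. A picture is of the moment at which its call begins. There is no depth.
- r.close_job(): hands the job in; it is judged then, once.
The state is a dict: "time_s": time; "joints": joint angles; "qd": joint speeds; "joint_torque": joint torques, N m; "tcp_pos": TCP position; "eef_rot": TCP orientation; "contact_force": force on the tool from outside, world axes, zero at the start; "moment": the same for the moment, N m; "gripper_width": finger opening in m; "gripper_force": force on a finger pad.
Only numpy, scipy, OpenCV 4.12 (cv2) and the standard library are available. Lean on these libraries where they do the work, as an engineer would, in place of code of your own. Each camera call takes 0.05 s, during which the arm holds its last target. There are 200 camera calls.

### The job

The printer's paper tray on the desk is still set for small sheets: open both of its guides to full size, so that the length guide stands all the way back and the width guide all the way out, each against its end stop. For each one, press its release tab down with the fingertips, keep it down while you push the guide along its bar, then let the tab spring up. Only press and push: do not pick up the tray or shove it about, or disturb the small things in and around it.

Things in the scene. Friction and masses are not known exactly. Their poses are not given: they have to be found in the camera images.
- tray: the printer's paper tray, loose on the desk on rubber feet: dark open-topped plastic tray, 284 wide (its x) by 390 long (its y), about 2 kg. Origin: centre of its underside at desk level; z up. Front panel (70 high) at its -y end; rear wall at y = 178 to 182, side walls at x = 138 to 142 either side, tops 59 above the desk. A sideways shove of more than about 12 N makes it slide.
- length_guide (a joint): slide of the grey length guide along its bar, m, growing to the tray's +y: 0 = shortest sheet, 0.104 = end stop (full size). A ratchet holds it against a push to +y until its tab is pressed; to -y it clicks freely. With the tab down it slides with about 2 N (more when fast). Parts from -y to +y: upright fence, well with the release tab, upright thumb rest to push on.
- length_release (a joint): travel of the length guide's release tab, m: 0 = up (locked), 0.007 = fully down. It moves straight down; the ratchet lets go from about 0.003. A spring lifts it: 2 N at the top, 5 N fully down.
- length_tab (a point): centre of the top face of the length guide's release tab, a flat plate 38 x 37, 32 above the desk when up, 25 when down, at the bottom of a well 42 long. At x = -45 in the tray frame; travels with the guide (y = 45.5 mm + joint). The thumb rest (56 wide, 4 thick, top 45 above the desk) has its face 20.5 from this point on the +y side; the fence's back face is 21.5 off on the -y side. Axes as the tray's.
- length_fence (a point): top middle of the length guide's fence (80 wide, 4 thick), on the face that meets the sheets (-y side), 62 above the desk. Axes as the tray's.
- width_guide (a joint): slide of the grey width guide along its bar, m, growing to the tray's +x: 0 = narrowest sheet, 0.062 = end stop (full size). Built like the length guide, turned a quarter turn: from -x to +x fence, well with the release tab, thumb rest. Same ratchet (holds against +x until the tab is pressed), same forces.
- width_release (a joint): travel of the width guide's release tab, m: 0 = up (locked), 0.007 = fully down; spring and release point as for the length guide.
- width_tab (a point): centre of the top face of the width guide's release tab, 38 x 37, 32 above the desk when up, 25 when down. At y = -90 in the tray frame; travels with the guide (x = 45.5 mm + joint). Thumb rest (56 wide, 4 thick, top 45) 20.5 off on the tray's +x side, fence's back face 21.5 off on the -x side. Its own y axis points the way the guide opens (tray's +x), its x axis to the tray's -y.
- width_fence (a point): top middle of the width guide's fence (120 long, 4 thick), on the face that meets the sheets (tray's -x side), 62 above the desk. Axes as width_tab.
- roller: an old rubber feed roller, 28 across and 28 high with a hole, standing on the tray's steel lift plate, 46 above the desk at its top. Origin: centre of its underside. To be left alone, like the four things below.
- stapler: black stapler, 150 x 36 x 62 high, beyond the tray's rear wall. Origin: centre of its underside, x along it.
- tape_dispenser: black desk tape dispenser, 130 x 50 x 78 high, beyond the tray's rear wall. Origin: centre of its underside, x along it.
- highlighter: highlighter pen lying along the tray's +x wall, 120 x 22 x 14. Origin: underside, near its middle, x along it.
- staple_box: small cardboard box of staples by the tray's +x wall, 56 x 36 x 24. Origin: centre of its underside.

How it is judged:
By the outcome, as a careful person would: the job done as asked, in the order asked, and still so for the second after the job is handed in, with the robot touching nothing.
It also fails if it takes over 48 s, if anything falls off the work surface, if the arm or the gripper's body presses on something with over 40 N, if the wrist force passes 120 N, or if a joint passes its speed limit or range.

## Working session

There is one attempt and no reset: what is moved stays moved. The work goes in short steps, Python scripts to look and compute and a tool call to move; the robot and the scene stay as the last step left them, time stands still between calls to the robot, and variables do not carry over. Pictures are saved under pics/ and viewed, at most 10 in all, crops included, and the job is handed in when it is done.

Besides the shell and the picture viewer there is one more tool, called after "Emit:" in YAML: its name, and indented under it one key for each argument. send_rows: Moves the arm, as the interface text tells. Its arguments: {"type":"object","properties":{"steps":{"type":"array","items":{"type":"object","properties":{"dp":{"type":"array","items":{"type":"number"}},"roll":{"type":"number"},"jaw":{"type":"number"}}}},"newtons":{"type":"number"}},"required":["steps"]}

```bash
mkdir -p pics; ls; python3 - <<'E'
from plant import r
import cv2,numpy as np
for n in("scene","top"):
    c=r.capture(n); cv2.imwrite(f"pics/{n}0.png",c["image"])
    np.savez(f"{n}0.npz",**c)
    R=cv2.Rodrigues(np.array(c["rvec"]))[0]; print(n,-R.T@np.array(c["tvec"]).ravel(), R[2])
s=r.get_state();print(s)
E
```

```text
pics
scene [ 1.07581225 -0.04742925  0.79380763] [-0.54792264  0.18532186 -0.81574297]
top [0.50897099 0.08909487 1.05377095] [ 0.05996331  0.02748321 -0.99782217]
{'time_s': 0.1, 'joints': array([-5.68327284e+01,  2.05877087e+01,  6.40180469e-01, -1.73173069e-02,
       -7.01343896e+01, -1.65056727e+01]), 'qd': array([-0.03600124, -0.19031183,  0.19890697,  0.02426303, -0.05626852,
        0.02436055]), 'joint_torque': array([-6.31853782e-04, -5.84162915e+01,  2.93750364e+01,  7.01543257e+00,
        1.01617942e-02, -6.77601702e-05]), 'tcp_pos': array([ 0.19337398, -0.64625947,  0.21702222]), 'eef_rot': array([ 1.79916832e+02, -7.66635516e-03, -1.63344292e+02]), 'contact_force': array([-0.73895244, -0.33285573,  0.32412755]), 'moment': array([-0.01287965,  0.01489276,  0.02513904]), 'gripper_force': 0.0, 'gripper_width': 0.08782267569986034}
```

View pics/top0.png

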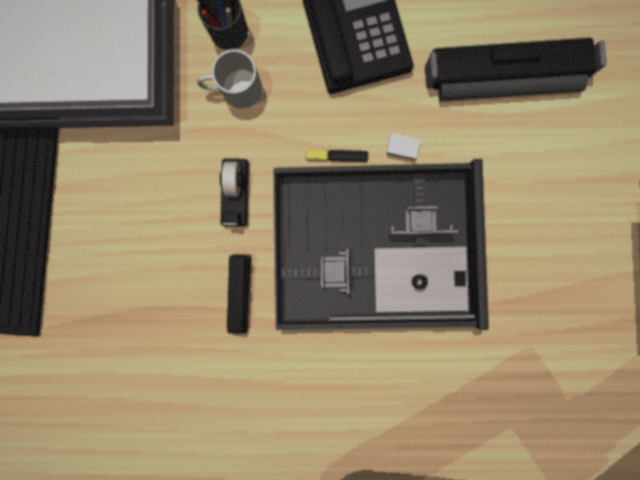

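View pics/scene0.png

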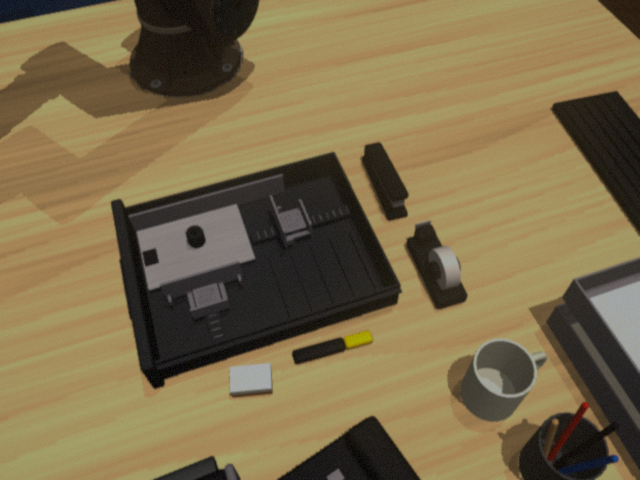

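The top view shows the tray spanning columns 275–487 and rows 162–330, with its front panel at the right. The length tab is near (335,272) and the width tab near (421,220). The stapler and tape dispenser are left of the rear wall, and the roller is at (420,282).

```bash
cat > h.py <<'E'
import cv2,numpy as np
def ray(c,uv,z):
    R=cv2.Rodrigues(np.array(c["rvec"],float))[0]; t=np.array(c["tvec"],float).ravel()
    o=-R.T@t; d=R.T@np.linalg.inv(c["K"])@np.array([uv[0],uv[1],1.]); return o+d*(z-o[2])/d[2]
def proj(c,P):
    return cv2.projectPoints(np.array(P,float).reshape(-1,1,3),np.array(c["rvec"],float),np.array(c["tvec"],float),np.array(c["K"],float),None)[0].reshape(-1,2)
E
python3 - <<'E'
from h import *
c=np.load("top0.npz"); im=c["image"]
g=im.max(2); m=((g<75)*255).astype(np.uint8)
m=cv2.morphologyEx(m,cv2.MORPH_CLOSE,np.ones((9,9)))
cs=[k for k in cv2.findContours(m,0,2)[0] if cv2.pointPolygonTest(k,(300,200),False)>0]
k=max(cs,key=cv2.contourArea); b=cv2.minAreaRect(k); print(b,cv2.contourArea(k))
for p in cv2.boxPoints(b): print(p, ray(c,p,.059)[:2], ray(c,p,0.07)[:2])
for n,p,z in(("len",(335,272),.032),("wid",(421,220),.032)): print(n,ray(c,p,z))
cv2.imwrite("pics/crop0.png",cv2.resize(im[150:340,262:494],None,fx=3.3,fy=3.1,interpolation=cv2.INTER_CUBIC)*1)
E
```

```text
((381.0, 239.5), (177.0, 212.0), 90.0) 33932.5
[275. 151.] [0.73281063 0.18722509] [0.73033545 0.18613999]
[487. 151.] [ 0.72561214 -0.19740612] [ 0.72321656 -0.19423804]
[487. 328.] [ 0.40776595 -0.18758934] [ 0.40888506 -0.18452981]
[275. 328.] [0.41138903 0.18982625] [0.41246807 0.18871238]
len [0.51044147 0.08049748 0.032     ]
wid [ 0.60457566 -0.08003532  0.032     ]
```

View pics/crop0.png

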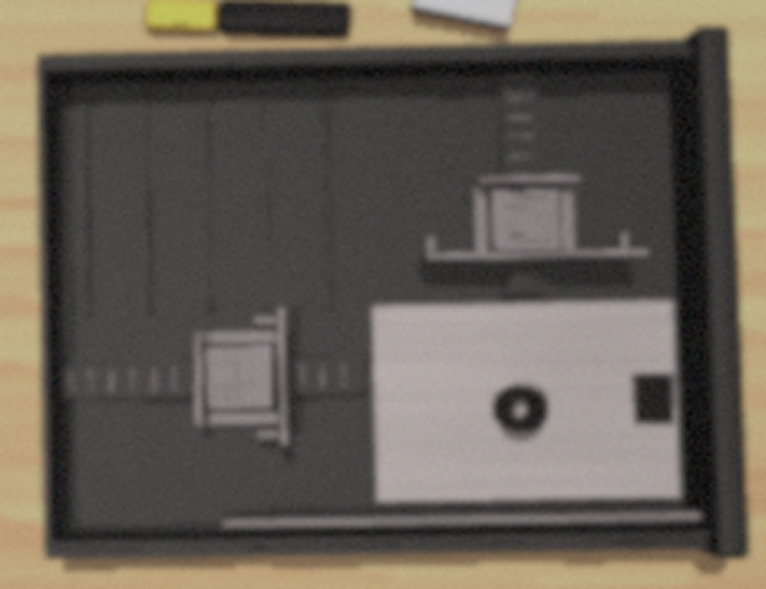

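The crop shows the tray's rear corners at (40,57) and (50,556), and the front panel's ends at (725,28) and (745,553). The length tab is at (240,378) with its thumb rest at column 198, and the width tab is at (525,218) with its thumb rest at row 178.

```bash
python3 - <<'E'
from h import *
c=np.load("top0.npz")
f=lambda u,v,z: ray(c,(u/3.3+262-.35,v/3.1+150-.34),z)[:2]
W=np.array([f(40,57,.059),f(50,556,.059),f(725,28,.07),f(745,553,.07)])
M=np.array([[.142,.182],[-.142,.182],[.142,-.195],[-.142,-.195]])
print(W.round(4), np.linalg.norm(W[0]-W[1]),np.linalg.norm(W[2]-W[3]),np.linalg.norm(W[0]-W[2]))
A=W-W.mean(0);B=M-M.mean(0)
th=np.arctan2((B[:,0]*A[:,1]-B[:,1]*A[:,0]).sum(),(A*B).sum())
R=np.array([[np.cos(th),-np.sin(th)],[np.sin(th),np.cos(th)]]); o=W.mean(0)-R@M.mean(0)
print("yaw",np.degrees(th),"o",o,"res",(W-(M@R.T+o)).round(4).tolist())
for n,p,z in(("len",(240,378),.032),("lrest",(198,378),.045),("lfence",(288,378),.062),("wid",(531,218),.032),("wrest",(530,178),.045),("wfence",(530,256),.062),("roller",(520,409),.046)):
    w=f(*p,z); print(n,w.round(4),(R.T@(w-o)).round(4))
s=np.load("scene0.npz")
for n,p,z in(("len s",(293,222),.032),("wid s",(209,297),.032)):
    w=ray(s,p,z)[:2]; print(n,w.round(4),(R.T@(w-o)).round(4))
E
```

```text
[[ 0.7014  0.1897]
 [ 0.4096  0.1866]
 [ 0.7095 -0.1838]
 [ 0.4088 -0.1852]] 0.2918186670518015 0.30069636073751865 0.3736000191637887
yaw 0.5210269284616912 o [0.5572379  0.00832747] res [[0.0038, -0.0019], [-0.004, -0.0024], [0.0085, 0.0016], [-0.0082, 0.0027]]
len [0.5112 0.0816] [-0.0454  0.0737]
lrest [0.5115 0.105 ] [-0.0449  0.0971]
lfence [0.5108 0.0558] [-0.046   0.0479]
wid [ 0.6046 -0.0829] [ 0.0465 -0.0917]
wrest [ 0.6271 -0.0807] [ 0.069  -0.0897]
wfence [ 0.5797 -0.0768] [ 0.0217 -0.0853]
roller [ 0.4911 -0.0718] [-0.0668 -0.0796]
len s [0.5167 0.0826] [-0.0399  0.0747]
wid s [ 0.6082 -0.0777] [ 0.0502 -0.0865]
```

Emit:
send_rows:
  steps:
    - {"dp": [-40, 42, 0], "roll": -0.18, "jaw": 100}
    - {"dp": [-80, 84, 0], "roll": -0.36, "jaw": 100}
    - {"dp": [-120, 126, 0], "roll": -0.54, "jaw": 100}
    - {"dp": [-160, 168, 0], "roll": -0.72, "jaw": 100}
    - {"dp": [-200, 209, 0], "roll": -0.9, "jaw": 100}

```text
time_s: 0.72
tcp_pos: [0.3255, -0.3873, 0.2177]
eef_rot: [180.0, 0.0, -111.4]
contact_force: [1.0, 0.9, -0.1]
gripper_width: 0.0881
gripper_force: 0.0
```

```bash
cat >> h.py <<'E'
from scipy.spatial.transform import Rotation as Ro
def togo(s,P,yaw):
    T=Ro.from_euler('xyz',s["eef_rot"],degrees=True).as_matrix()
    d=T.T@(np.array(P)-s["tcp_pos"])*1000
    print("tcp",np.round(s["tcp_pos"],4),"rot",np.round(s["eef_rot"],2),"F",np.round(s["contact_force"],2),"t",round(s["time_s"],2))
    print("dp",d.round(1),"roll",round(-np.radians((yaw-s["eef_rot"][2]+180)%360-180),4))
E
python3 -c "
from plant import r
from h import *
togo(r.get_state(),[.565,.080,.12],-89.4)"
```

```text
tcp [ 0.3255 -0.3873  0.2177] rot [ 1.7999e+02  1.0000e-02 -1.1145e+02] F [ 0.98  0.88 -0.13] t 0.72
dp [-522.5  -52.    97.7] roll -0.3848
```

Emit:
send_rows:
  steps:
    - {"dp": [-55, -5, 0], "roll": -0.1}
    - {"dp": [-112, -11, 0], "roll": -0.2}
    - {"dp": [-172, -17, 0], "roll": -0.3}
    - {"dp": [-232, -23, 0], "roll": -0.3848}
    - {"dp": [-292, -29, 0], "roll": -0.3848}

```text
invalid input
```

```bash
python3 -c "
from plant import r
from h import *
togo(r.get_state(),[.565,.080,.12],-89.4)"
```

```text
tcp [ 0.3255 -0.3873  0.2177] rot [ 1.7999e+02  1.0000e-02 -1.1145e+02] F [ 0.98  0.88 -0.13] t 0.72
dp [-522.5  -52.    97.7] roll -0.3848
```

Jaw appears to be required in each row.

Emit:
send_rows:
  steps:
    - {"dp": [-55, -5, 0], "roll": -0.1, "jaw": 100}
    - {"dp": [-112, -11, 0], "roll": -0.2, "jaw": 100}
    - {"dp": [-172, -17, 0], "roll": -0.3, "jaw": 100}
    - {"dp": [-232, -23, 0], "roll": -0.385, "jaw": 100}
    - {"dp": [-292, -29, 0], "roll": -0.385, "jaw": 100}

```text
time_s: 1.35
tcp_pos: [0.4608, -0.1267, 0.2179]
eef_rot: [-180.0, 0.0, -89.6]
contact_force: [1.0, -0.2, -0.1]
gripper_width: 0.0874
gripper_force: 0.0
```

```bash
python3 -c "
from plant import r
from h import *
togo(r.get_state(),[.565,.080,.12],-89.4)"
```

```text
tcp [ 0.4608 -0.1267  0.2179] rot [-179.98    0.    -89.63] F [ 1.03 -0.2  -0.14] t 1.35
dp [-206.  -105.5   98. ] roll -0.004
```

Emit:
send_rows:
  steps:
    - {"dp": [-50, -26, 15], "roll": -0.004, "jaw": 100}
    - {"dp": [-103, -52, 35], "roll": -0.004, "jaw": 100}
    - {"dp": [-155, -79, 55], "roll": -0.004, "jaw": 100}
    - {"dp": [-206, -105, 75], "roll": -0.004, "jaw": 100}
    - {"dp": [-206, -105, 75], "roll": -0.004, "jaw": 100}

```text
time_s: 1.98
tcp_pos: [0.5645, 0.0806, 0.1402]
eef_rot: [179.8, -0.1, -89.3]
contact_force: [-0.1, -0.6, -0.5]
gripper_width: 0.0878
gripper_force: 0.0
```

```bash
python3 -c "
from plant import r
from h import *
togo(r.get_state(),[.565,.080,.12],-89.4)
for n in('top','scene'):
  c=r.capture(n); np.savez(n+'1.npz',**c)
  if n=='scene': im=c['image'][130:390,110:450]
  else: im=c['image'][150:340,262:494]
  cv2.imwrite('pics/%s1.png'%n,cv2.resize(im,None,fx=2.3,fy=2.3,interpolation=2))
"
```

```text
tcp [0.5645 0.0806 0.1402] rot [ 1.798e+02 -8.000e-02 -8.931e+01] F [-0.14 -0.65 -0.47] t 1.98
dp [ 0.5 -0.5 20.2] roll 0.0016
```

View pics/scene1.png

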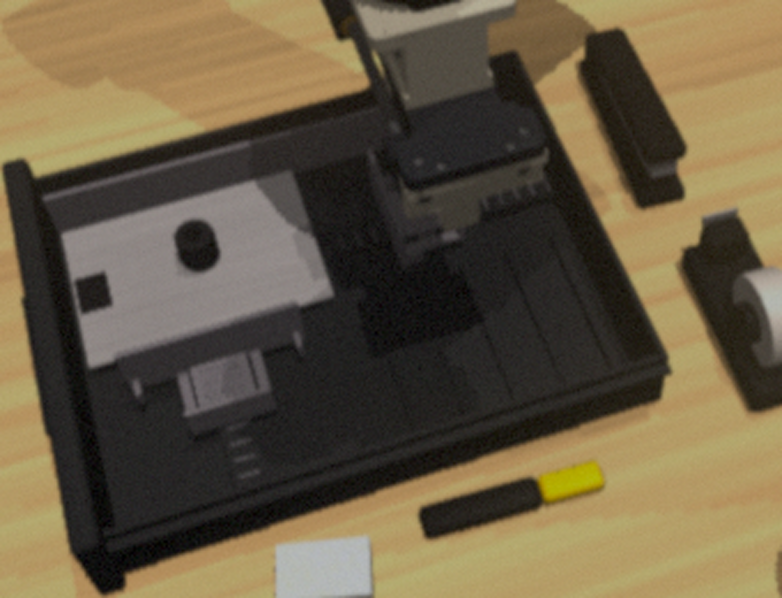

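The view shows the gripper over the length guide around (430,180), hiding it. The width guide at (225,385) and the roller at (197,245) are clear. I'll go down now.

Emit:
send_rows:
  steps:
    - {"dp": [0, 0, 40], "roll": 0, "jaw": 100}
    - {"dp": [0, 0, 75], "roll": 0, "jaw": 100}
    - {"dp": [0, 0, 88], "roll": 0, "jaw": 100}
    - {"dp": [0, 0, 91], "roll": 0, "jaw": 100}
    - {"dp": [0, 0, 91], "roll": 0, "jaw": 100}

```text
time_s: 2.7
tcp_pos: [0.5652, 0.0778, 0.0531]
eef_rot: [-179.9, 0.0, -89.5]
contact_force: [-0.2, -0.1, 0.1]
gripper_width: 0.0876
gripper_force: 0.0
```

Emit:
send_rows:
  steps:
    - {"dp": [0, 0, 2], "roll": 0, "jaw": 100}
    - {"dp": [0, 0, 4], "roll": 0, "jaw": 100}
    - {"dp": [0, 0, 5], "roll": 0, "jaw": 100}
    - {"dp": [0, 0, 5], "roll": 0, "jaw": 100}

```text
time_s: 3.2
tcp_pos: [0.5644, 0.0779, 0.0468]
eef_rot: [180.0, -0.0, -89.5]
contact_force: [-0.7, -0.3, 0.2]
gripper_width: 0.0879
gripper_force: 0.0
```

Emit:
send_rows:
  steps:
    - {"dp": [0, 0, 2], "roll": 0, "jaw": 100}
    - {"dp": [0, 0, 4], "roll": 0, "jaw": 100}
    - {"dp": [0, 0, 4], "roll": 0, "jaw": 100}

```text
time_s: 3.58
tcp_pos: [0.5642, 0.0778, 0.0426]
eef_rot: [180.0, -0.0, -89.5]
contact_force: [0.1, 0.5, -0.2]
gripper_width: 0.088
gripper_force: 0.0
```

Emit:
send_rows:
  steps:
    - {"dp": [0, 0, 1.5], "roll": 0, "jaw": 100}
    - {"dp": [0, 0, 3], "roll": 0, "jaw": 100}
    - {"dp": [0, 0, 3], "roll": 0, "jaw": 100}

```text
time_s: 3.95
tcp_pos: [0.5643, 0.0778, 0.0397]
eef_rot: [180.0, -0.0, -89.5]
contact_force: [-0.0, -0.3, -0.5]
gripper_width: 0.0877
gripper_force: 0.0
```

```bash
python3 -c "
from plant import r
from h import *
c=r.capture('scene'); im=c['image'][150:320,200:420]
print(proj(c,[[.511,.0816,.032],[.510,.078,.026],[.6187,.078,.026],[.5643,.078,.04]]).round(1)-[200,150])
cv2.imwrite('pics/s2.png',cv2.convertScaleAbs(cv2.resize(im,None,fx=3.5,fy=3.5,interpolation=2),alpha=1.8))
togo(r.get_state(),[.565,.0816,.04],-89.4)
"
```

```text
[[ 91.4  69.6]
 [ 89.3  71.9]
 [110.1 124.9]
 [ 98.9  92.5]]
tcp [0.5644 0.0778 0.0398] rot [179.99  -0.   -89.49] F [ 0.41 -0.07  0.39] t 4.0
dp [-3.8 -0.7 -0.2] roll -0.0015
```

View pics/s2.png

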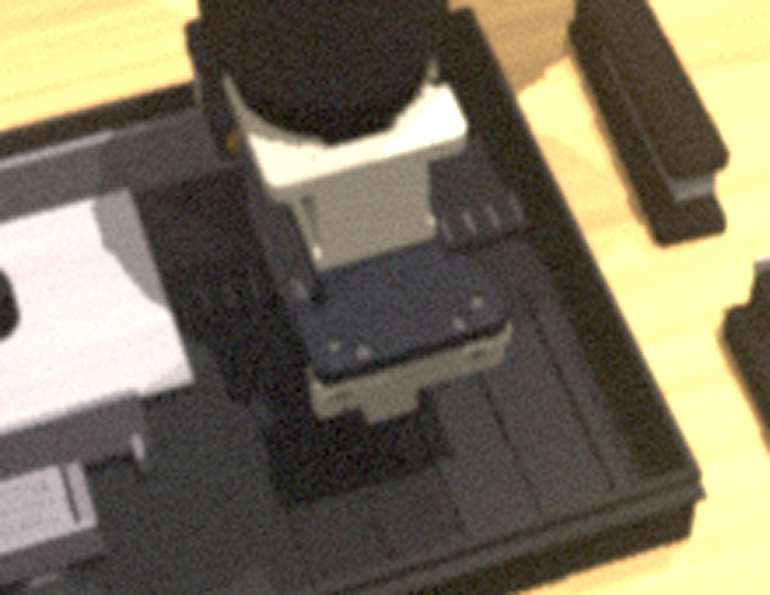

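The finger on the +x side is visible with its tip near (385,420). The length guide is hidden behind the gripper. I'll probe a bit deeper.

Emit:
send_rows:
  steps:
    - {"dp": [0, 0, 1], "roll": 0, "jaw": 100}
    - {"dp": [0, 0, 2], "roll": 0, "jaw": 100}
    - {"dp": [0, 0, 2], "roll": 0, "jaw": 100}

```text
time_s: 4.38
tcp_pos: [0.5643, 0.0778, 0.0378]
eef_rot: [180.0, -0.0, -89.5]
contact_force: [-0.6, 0.1, 0.2]
gripper_width: 0.0875
gripper_force: 0.0
```

```bash
python3 -c "
from plant import r
from h import *
s=r.get_state();print(s['contact_force'],s['moment'],s['tcp_pos'],s['joint_torque'])
c=r.capture('top');np.savez('top2.npz',**c); im=c['image'][180:340,270:430]
print(proj(c,[[.511,.0816,.032],[.510,.078,.026],[.6187,.078,.026]]).round(1)-[270,180])
cv2.imwrite('pics/t2.png',cv2.convertScaleAbs(cv2.resize(im,None,fx=3.7,fy=3.7,interpolation=2),alpha=1.8))
"
```

```text
[-0.63626275  0.1294758   0.17314254] [0.03701342 0.09142959 0.00951705] [0.56433847 0.07784468 0.03777269] [ 1.93541047e-03 -5.11172462e+01  2.14851755e+01  5.13166666e+00
  1.63091772e-02  5.06960600e-05]
[[64.4 91.7]
 [66.3 92.2]
 [65.5 34.1]]
```

View pics/t2.png

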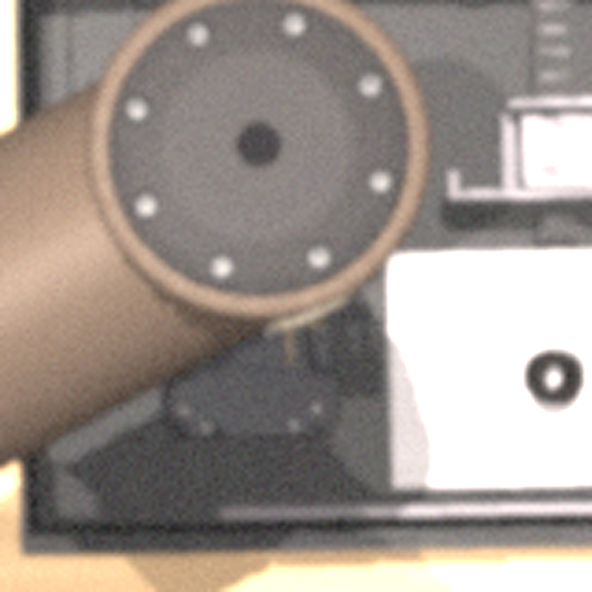

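The top view shows the arm covering the length guide. The plate and roller on the right, near (550,380), are unchanged. There's no contact force, so I'll probe gently sideways towards the thumb rest (tool -x = +y).

Emit:
send_rows:
  steps:
    - {"dp": [-2, 0, 0], "roll": 0, "jaw": 100}
    - {"dp": [-4, 0, 0], "roll": 0, "jaw": 100}
    - {"dp": [-6, 0, 0], "roll": 0, "jaw": 100}
    - {"dp": [-6, 0, 0], "roll": 0, "jaw": 100}

```text
time_s: 4.92
tcp_pos: [0.5644, 0.0841, 0.0379]
eef_rot: [-180.0, 0.0, -89.5]
contact_force: [0.6, 0.3, 0.4]
gripper_width: 0.0878
gripper_force: 0.0
```

Emit:
send_rows:
  steps:
    - {"dp": [-2, 0, 0], "roll": 0, "jaw": 100}
    - {"dp": [-4, 0, 0], "roll": 0, "jaw": 100}
    - {"dp": [-5, 0, 0], "roll": 0, "jaw": 100}
    - {"dp": [-5, 0, 0], "roll": 0, "jaw": 100}

```text
time_s: 5.42
tcp_pos: [0.5643, 0.089, 0.0378]
eef_rot: [180.0, 0.0, -89.5]
contact_force: [0.1, 0.7, -0.3]
gripper_width: 0.0877
gripper_force: 0.0
```

```bash
python3 -c "
from plant import r
from h import *
c=r.capture('scene');np.savez('scene3.npz',**c)
for x in(.608,.6187,.629):
  for z in(.024,.034,.044): print(x,z,((proj(c,[[x,.078,z]])-[200,150])*3.5).round(0))
im=c['image'][200:310,240:370]
cv2.imwrite('pics/s3.png',cv2.convertScaleAbs(cv2.resize(im,None,fx=5.4,fy=5.4,interpolation=2),alpha=4))
"
```

```text
0.608 0.024 [[378. 420.]]
0.608 0.034 [[377. 408.]]
0.608 0.044 [[376. 396.]]
0.6187 0.024 [[385. 440.]]
0.6187 0.034 [[385. 428.]]
0.6187 0.044 [[384. 416.]]
0.629 0.024 [[393. 459.]]
0.629 0.034 [[392. 447.]]
0.629 0.044 [[391. 435.]]
```

View pics/s3.png

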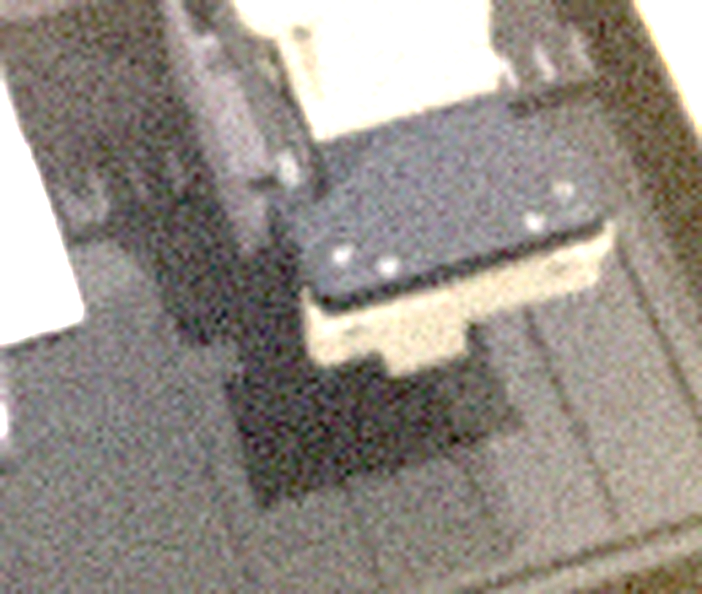

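The view shows the length guide's fence left of the gripper, with its corner near (285,165). The gripper's light finger stub ends near (425,375).

```bash
python3 -c "
from h import *
c=np.load('scene3.npz');c0=np.load('scene0.npz')
f=lambda P:((proj(c,P)-[240,200])*5.4).round(0).tolist()
print('fence ends',f([[.552,.056,.062],[.552,.056,.02],[.472,.056,.062]]))
print('tab corners',f([[.530,.100,.032],[.530,.063,.032],[.492,.063,.032]]))
print('TCP',f([[.5643,.089,.0378]]), 'finger+ inner/outer tip',f([[.608,.0795,.024],[.608,.0985,.024],[.629,.0795,.024],[.629,.0985,.024]]))
print('body low edge +x',f([[.661,.05,.09],[.661,.128,.09]]))
d=cv2.absdiff(c['image'],c0['image']).max(2)[200:310,240:370]
cv2.imwrite('pics/s0z.png',cv2.convertScaleAbs(np.hstack([cv2.resize(c0['image'][190:260,250:330],None,fx=5,fy=5,interpolation=2),cv2.resize(c['image'][190:260,250:330],None,fx=5,fy=5,interpolation=2)]),alpha=4))
"
```

```text
fence ends [[228.0, 174.0], [239.0, 256.0], [152.0, -29.0]]
tab corners [[354.0, 137.0], [237.0, 170.0], [201.0, 75.0]]
TCP [[354.0, 224.0]] finger+ inner/outer tip [[372.0, 377.0], [434.0, 358.0], [395.0, 436.0], [458.0, 417.0]]
body low edge +x [[320.0, 437.0], [600.0, 352.0]]
```

View pics/s0z.png

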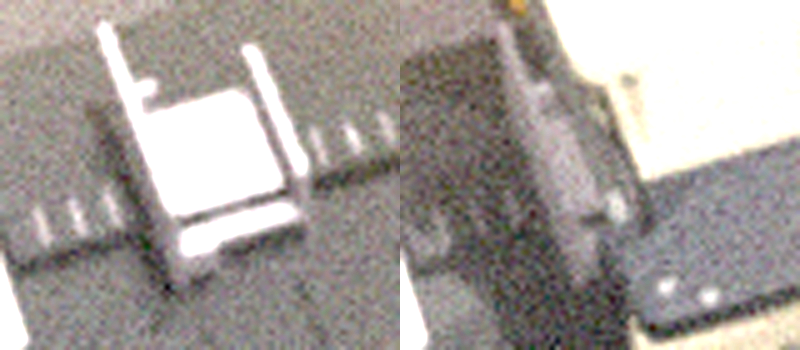

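The left half is before the move and the right half is now. The fence is in the same place in both, so the guide hasn't moved. Next I'll check the gripper's real height against its pose reading.

```bash
python3 -c "
from h import *
c=np.load('scene3.npz');t=np.load('top2.npz')
for z in(.08,.09,.1,.12,.14):
  a=[ray(c,(240+u/5.4,200+v/5.4),z)[:2].round(3) for u,v in((310,365),(610,265),(325,310),(605,230))]
  b=[ray(t,(270+u/3.7,180+v/3.7),z)[:2].round(3) for u,v in((185,430),(315,430))]
  print(z,a,b)
"
```

```text
0.08 [array([0.633, 0.056]), array([0.63 , 0.143]), array([0.617, 0.065]), array([0.618, 0.146])] [array([0.468, 0.108]), array([0.467, 0.046])]
0.09 [array([0.639, 0.054]), array([0.636, 0.14 ]), array([0.624, 0.063]), array([0.625, 0.143])] [array([0.469, 0.108]), array([0.468, 0.047])]
0.1 [array([0.645, 0.053]), array([0.642, 0.138]), array([0.63 , 0.062]), array([0.631, 0.141])] [array([0.469, 0.108]), array([0.468, 0.047])]
0.12 [array([0.658, 0.05 ]), array([0.655, 0.132]), array([0.643, 0.059]), array([0.644, 0.135])] [array([0.47 , 0.107]), array([0.469, 0.048])]
0.14 [array([0.67 , 0.047]), array([0.667, 0.127]), array([0.656, 0.056]), array([0.657, 0.13 ])] [array([0.471, 0.107]), array([0.47 , 0.049])]
```

The camera puts the whole tool about 33 mm higher than its pose reading. So the tips are probably still above the tab, and I'll descend slowly watching the force.

Emit:
send_rows:
  steps:
    - {"dp": [3, 0, 0], "roll": 0, "jaw": 100}
    - {"dp": [5, 0, 2], "roll": 0, "jaw": 100}
    - {"dp": [5, 0, 4], "roll": 0, "jaw": 100}
    - {"dp": [5, 0, 6], "roll": 0, "jaw": 100}
    - {"dp": [5, 0, 6], "roll": 0, "jaw": 100}

```text
time_s: 6.1
tcp_pos: [0.5642, 0.0838, 0.0316]
eef_rot: [180.0, -0.0, -89.5]
contact_force: [-0.1, -0.4, -0.0]
gripper_width: 0.0879
gripper_force: 0.0
```

Emit:
send_rows:
  steps:
    - {"dp": [0, 0, 1.5], "roll": 0, "jaw": 100}
    - {"dp": [0, 0, 3], "roll": 0, "jaw": 100}
    - {"dp": [0, 0, 4], "roll": 0, "jaw": 100}
    - {"dp": [0, 0, 4], "roll": 0, "jaw": 100}

```text
time_s: 6.6
tcp_pos: [0.5643, 0.0838, 0.0278]
eef_rot: [180.0, -0.0, -89.5]
contact_force: [-0.4, -0.6, -0.6]
gripper_width: 0.0878
gripper_force: 0.0
```

Emit:
send_rows:
  steps:
    - {"dp": [0, 0, 1.5], "roll": 0, "jaw": 100}
    - {"dp": [0, 0, 3], "roll": 0, "jaw": 100}
    - {"dp": [0, 0, 4], "roll": 0, "jaw": 100}
    - {"dp": [0, 0, 4], "roll": 0, "jaw": 100}

```text
time_s: 7.1
tcp_pos: [0.5643, 0.0838, 0.0237]
eef_rot: [180.0, -0.0, -89.5]
contact_force: [-0.3, -0.4, 0.8]
gripper_width: 0.0875
gripper_force: 0.0
```

Emit:
send_rows:
  steps:
    - {"dp": [0, 0, 1.5], "roll": 0, "jaw": 100}
    - {"dp": [0, 0, 3], "roll": 0, "jaw": 100}
    - {"dp": [0, 0, 4], "roll": 0, "jaw": 100}
    - {"dp": [0, 0, 4], "roll": 0, "jaw": 100}

```text
time_s: 7.6
tcp_pos: [0.5645, 0.0839, 0.02]
eef_rot: [-180.0, 0.0, -89.5]
contact_force: [-0.9, 0.9, 3.5]
gripper_width: 0.0876
gripper_force: 1.6
```

Emit:
send_rows:
  steps:
    - {"dp": [0, 0, 1.5], "roll": 0, "jaw": 100}
    - {"dp": [0, 0, 3], "roll": 0, "jaw": 100}
    - {"dp": [0, 0, 3], "roll": 0, "jaw": 100}

```text
time_s: 7.98
tcp_pos: [0.5644, 0.0839, 0.0169]
eef_rot: [-180.0, 0.0, -89.5]
contact_force: [0.3, 0.5, 4.1]
gripper_width: 0.0877
gripper_force: 2.2
```

```bash
python3 -c "
from plant import r
from h import *
togo(r.get_state(),[.565,.0816,.0],-89.4)
c=r.capture('scene')
im=c['image'][200:310,240:370]
f=lambda P:((proj(c,P)-[240,200])*5.4).round(0).tolist()
for z in(.0,.01,.03,.04,.05): print(z,'tip outer',f([[.629,.0745,z],[.629,.0935,z]]))
cv2.imwrite('pics/s4.png',cv2.convertScaleAbs(cv2.resize(im,None,fx=5.4,fy=5.4,interpolation=2),alpha=4))
"
```

```text
tcp [0.5644 0.0839 0.0169] rot [-179.99    0.    -89.48] F [0.26 0.49 4.11] t 7.97
dp [ 2.3 -0.5 16.9] roll -0.0015
0.0 tip outer [[381.0, 484.0], [443.0, 465.0]]
0.01 tip outer [[380.0, 466.0], [442.0, 447.0]]
0.03 tip outer [[378.0, 430.0], [441.0, 411.0]]
0.04 tip outer [[376.0, 412.0], [441.0, 392.0]]
0.05 tip outer [[375.0, 393.0], [440.0, 373.0]]
```

View pics/s4.png

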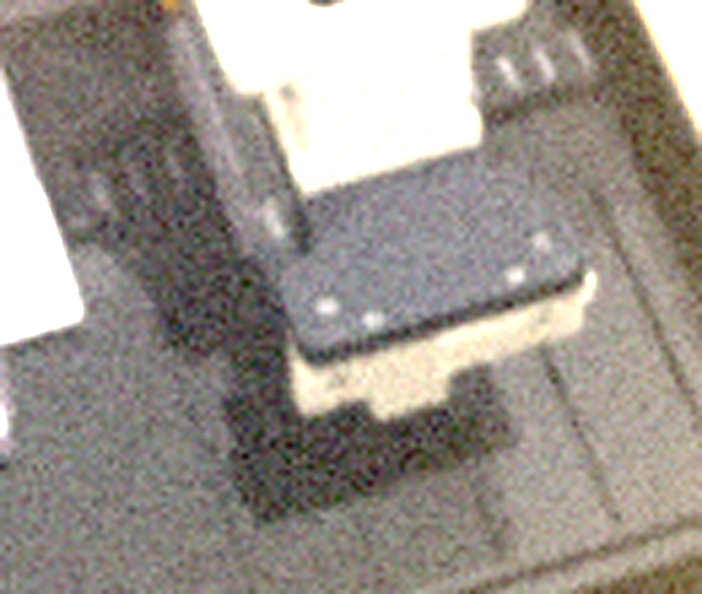

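The view shows the gripper lower, with its finger stub ending near (400,415). Fz has risen to about 4 N in the way the tab's spring would, so the tab is about 5 mm down. Now I'll push towards +y.

Emit:
send_rows:
  steps:
    - {"dp": [-3, 0, 0], "roll": 0, "jaw": 100}
    - {"dp": [-6, 0, 0], "roll": 0, "jaw": 100}
    - {"dp": [-9, 0, 0], "roll": 0, "jaw": 100}
    - {"dp": [-12, 0, 0], "roll": 0, "jaw": 100}
    - {"dp": [-14, 0, 0], "roll": 0, "jaw": 100}

```text
time_s: 8.65
tcp_pos: [0.5643, 0.0982, 0.0169]
eef_rot: [-180.0, 0.0, -89.5]
contact_force: [0.7, -2.2, 5.0]
gripper_width: 0.0876
gripper_force: 2.2
```

Emit:
send_rows:
  steps:
    - {"dp": [-3, 0, 0], "roll": 0, "jaw": 100}
    - {"dp": [-6, 0, 0], "roll": 0, "jaw": 100}
    - {"dp": [-9, 0, 0], "roll": 0, "jaw": 100}
    - {"dp": [-12, 0, 0], "roll": 0, "jaw": 100}
    - {"dp": [-15, 0, 0], "roll": 0, "jaw": 100}

```text
time_s: 9.28
tcp_pos: [0.5642, 0.1131, 0.0169]
eef_rot: [-180.0, 0.0, -89.5]
contact_force: [1.0, -2.1, 4.1]
gripper_width: 0.0874
gripper_force: 2.2
```

Emit:
send_rows:
  steps:
    - {"dp": [-4, 0, 0], "roll": 0, "jaw": 100}
    - {"dp": [-8, 0, 0], "roll": 0, "jaw": 100}
    - {"dp": [-12, 0, 0], "roll": 0, "jaw": 100}
    - {"dp": [-16, 0, 0], "roll": 0, "jaw": 100}
    - {"dp": [-20, 0, 0], "roll": 0, "jaw": 100}

```text
time_s: 9.9
tcp_pos: [0.564, 0.1332, 0.0169]
eef_rot: [-180.0, 0.0, -89.5]
contact_force: [2.0, -1.3, 4.5]
gripper_width: 0.0873
gripper_force: 2.2
```

Emit:
send_rows:
  steps:
    - {"dp": [-4, 0, 0], "roll": 0, "jaw": 100}
    - {"dp": [-8, 0, 0], "roll": 0, "jaw": 100}
    - {"dp": [-12, 0, 0], "roll": 0, "jaw": 100}
    - {"dp": [-16, 0, 0], "roll": 0, "jaw": 100}
    - {"dp": [-20, 0, 0], "roll": 0, "jaw": 100}

```text
time_s: 10.52
tcp_pos: [0.5639, 0.1532, 0.0169]
eef_rot: [-180.0, 0.0, -89.5]
contact_force: [2.2, -2.0, 4.3]
gripper_width: 0.0875
gripper_force: 2.2
```

Emit:
send_rows:
  steps:
    - {"dp": [-2, 0, 0], "roll": 0, "jaw": 100}
    - {"dp": [-4, 0, 0], "roll": 0, "jaw": 100}
    - {"dp": [-6, 0, 0], "roll": 0, "jaw": 100}

```text
time_s: 10.9
tcp_pos: [0.5638, 0.159, 0.0169]
eef_rot: [-180.0, 0.0, -89.5]
contact_force: [2.4, -1.2, 4.8]
gripper_width: 0.0876
gripper_force: 2.2
```

Emit:
send_rows:
  steps:
    - {"dp": [-2, -0.7, 0], "roll": 0, "jaw": 100}
    - {"dp": [-4, -0.7, 0], "roll": 0, "jaw": 100}
    - {"dp": [-4, -0.7, 0], "roll": 0, "jaw": 100}

```text
time_s: 11.28
tcp_pos: [0.5635, 0.1624, 0.0165]
eef_rot: [179.9, -0.0, -89.5]
contact_force: [-1.2, -3.9, 4.1]
gripper_width: 0.0872
gripper_force: 2.3
```

Emit:
send_rows:
  steps:
    - {"dp": [-1.5, 0, 0], "roll": 0, "jaw": 100}
    - {"dp": [-3, 0, 0], "roll": 0, "jaw": 100}
    - {"dp": [-3, 0, 0], "roll": 0, "jaw": 100}

```text
time_s: 11.65
tcp_pos: [0.564, 0.1658, 0.0167]
eef_rot: [180.0, -0.0, -89.5]
contact_force: [-1.2, -2.4, 4.9]
gripper_width: 0.0879
gripper_force: 2.2
```

Emit:
send_rows:
  steps:
    - {"dp": [-1, 0, 0], "roll": 0, "jaw": 100}
    - {"dp": [-2, 0, 0], "roll": 0, "jaw": 100}
    - {"dp": [-2, 0, 0], "roll": 0, "jaw": 100}

```text
time_s: 12.02
tcp_pos: [0.5641, 0.1669, 0.0168]
eef_rot: [180.0, -0.1, -89.5]
contact_force: [0.6, -7.7, 4.8]
gripper_width: 0.0875
gripper_force: 4.3
```

Emit:
send_rows:
  steps:
    - {"dp": [-1, 0, 0], "roll": 0, "jaw": 100}
    - {"dp": [-1.5, 0, 0], "roll": 0, "jaw": 100}
    - {"dp": [-1.5, 0, 0], "roll": 0, "jaw": 100}

```text
time_s: 12.4
tcp_pos: [0.564, 0.1671, 0.0167]
eef_rot: [179.9, -0.2, -89.4]
contact_force: [3.3, -13.5, 6.1]
gripper_width: 0.0876
gripper_force: 7.2
```

It's against the stop. I'll relax the push, let the tab up, then lift clear.

Emit:
send_rows:
  steps:
    - {"dp": [1.8, 0, 0], "roll": 0, "jaw": 100}
    - {"dp": [1.8, 0, -4], "roll": 0, "jaw": 100}
    - {"dp": [1.8, 0, -9], "roll": 0, "jaw": 100}
    - {"dp": [4, 0, -12], "roll": 0, "jaw": 100}
    - {"dp": [6, 0, -20], "roll": 0, "jaw": 100}

```text
time_s: 13.02
tcp_pos: [0.5644, 0.1639, 0.0369]
eef_rot: [-180.0, 0.0, -89.5]
contact_force: [-1.1, -0.6, 1.2]
gripper_width: 0.0877
gripper_force: 0.0
```

Emit:
send_rows:
  steps:
    - {"dp": [0, 0, -40], "roll": 0, "jaw": 100}
    - {"dp": [0, 0, -80], "roll": 0, "jaw": 100}
    - {"dp": [50, 0, -110], "roll": -0.17, "jaw": 100}
    - {"dp": [100, 0, -110], "roll": -0.34, "jaw": 100}
    - {"dp": [150, 0, -110], "roll": -0.51, "jaw": 100}

```text
time_s: 13.65
tcp_pos: [0.5662, 0.0127, 0.1483]
eef_rot: [-179.8, -0.0, -59.9]
contact_force: [1.3, 0.3, -0.2]
gripper_width: 0.0874
gripper_force: 0.0
```

```bash
python3 -c "
from plant import r
from h import *
togo(r.get_state(),[.606,-.029,.075],.5)"
```

```text
tcp [0.5662 0.0127 0.1483] rot [-1.7983e+02 -1.0000e-02 -5.9900e+01] F [ 1.27  0.35 -0.22] t 13.65
dp [ 56.  -13.3  73.3] roll -1.0541
```

Emit:
send_rows:
  steps:
    - {"dp": [11, -3, 0], "roll": -0.18, "jaw": 100}
    - {"dp": [22, -6, 0], "roll": -0.36, "jaw": 100}
    - {"dp": [33, -8, 0], "roll": -0.54, "jaw": 100}
    - {"dp": [44, -11, 0], "roll": -0.72, "jaw": 100}
    - {"dp": [54, -14, 0], "roll": -0.9, "jaw": 100}

```text
time_s: 14.28
tcp_pos: [0.6053, -0.0265, 0.1475]
eef_rot: [-180.0, -0.1, -8.4]
contact_force: [-0.6, -0.3, 0.8]
gripper_width: 0.0878
gripper_force: 0.0
```

Emit:
send_rows:
  steps:
    - {"dp": [0, 0, 0], "roll": -0.154, "jaw": 100}
    - {"dp": [0, 0, 20], "roll": -0.154, "jaw": 100}
    - {"dp": [0, 0, 20], "roll": -0.154, "jaw": 100}

```text
time_s: 14.65
tcp_pos: [0.6039, -0.0264, 0.1261]
eef_rot: [-180.0, 0.1, 0.1]
contact_force: [-0.7, -0.0, 0.7]
gripper_width: 0.0882
gripper_force: 0.0
```

```bash
python3 -c "
from plant import r
from h import *
togo(r.get_state(),[.605,-.0265,.035],.5)
c=r.capture('top');np.savez('top3.npz',**c)"
```

```text
tcp [ 0.6039 -0.0264  0.1261] rot [-1.8e+02  1.0e-01  1.0e-01] F [-0.69 -0.04  0.73] t 14.65
dp [ 1.3  0.1 91.1] roll -0.0069
```

Emit:
send_rows:
  steps:
    - {"dp": [1, 0, 40], "roll": -0.007, "jaw": 100}
    - {"dp": [1, 0, 75], "roll": -0.007, "jaw": 100}
    - {"dp": [1, 0, 88], "roll": -0.007, "jaw": 100}
    - {"dp": [1, 0, 93], "roll": -0.007, "jaw": 100}
    - {"dp": [1, 0, 93], "roll": -0.007, "jaw": 100}

```text
time_s: 15.32
tcp_pos: [0.6065, -0.0264, 0.0349]
eef_rot: [-180.0, -0.1, 0.5]
contact_force: [-0.7, 0.1, 0.6]
gripper_width: 0.0875
gripper_force: 0.0
```

Emit:
send_rows:
  steps:
    - {"dp": [0, 0, 3], "roll": 0, "jaw": 100}
    - {"dp": [0, 0, 6], "roll": 0, "jaw": 100}
    - {"dp": [0, 0, 9], "roll": 0, "jaw": 100}
    - {"dp": [0, 0, 9], "roll": 0, "jaw": 100}

```text
time_s: 15.82
tcp_pos: [0.6054, -0.0266, 0.0246]
eef_rot: [180.0, 0.0, 0.5]
contact_force: [-0.5, -0.9, -0.8]
gripper_width: 0.0876
gripper_force: 0.0
```

Emit:
send_rows:
  steps:
    - {"dp": [0, 0, 2], "roll": 0, "jaw": 100}
    - {"dp": [0, 0, 4], "roll": 0, "jaw": 100}
    - {"dp": [0, 0, 4], "roll": 0, "jaw": 100}

```text
time_s: 16.2
tcp_pos: [0.6058, -0.0265, 0.021]
eef_rot: [180.0, -0.0, 0.5]
contact_force: [-0.6, 0.8, 3.3]
gripper_width: 0.0876
gripper_force: 1.4
```

Emit:
send_rows:
  steps:
    - {"dp": [0, 0, 2], "roll": 0, "jaw": 100}
    - {"dp": [0, 0, 3.5], "roll": 0, "jaw": 100}
    - {"dp": [0, 0, 3.5], "roll": 0, "jaw": 100}

```text
time_s: 16.58
tcp_pos: [0.6058, -0.0266, 0.0174]
eef_rot: [180.0, -0.0, 0.5]
contact_force: [-0.4, 0.3, 3.6]
gripper_width: 0.0877
gripper_force: 2.1
```

Emit:
send_rows:
  steps:
    - {"dp": [3, 0, 0], "roll": 0, "jaw": 100}
    - {"dp": [6, 0, 0], "roll": 0, "jaw": 100}
    - {"dp": [9, 0, 0], "roll": 0, "jaw": 100}
    - {"dp": [12, 0, 0], "roll": 0, "jaw": 100}
    - {"dp": [14, 0, 0], "roll": 0, "jaw": 100}

```text
time_s: 17.2
tcp_pos: [0.6198, -0.0265, 0.0173]
eef_rot: [180.0, 0.0, 0.5]
contact_force: [-1.3, 0.1, 3.6]
gripper_width: 0.0875
gripper_force: 2.1
```

Emit:
send_rows:
  steps:
    - {"dp": [3, 0, 0], "roll": 0, "jaw": 100}
    - {"dp": [6, 0, 0], "roll": 0, "jaw": 100}
    - {"dp": [9, 0, 0], "roll": 0, "jaw": 100}
    - {"dp": [12, 0, 0], "roll": 0, "jaw": 100}
    - {"dp": [15, 0, 0], "roll": 0, "jaw": 100}

```text
time_s: 17.82
tcp_pos: [0.6348, -0.0263, 0.0174]
eef_rot: [-180.0, 0.0, 0.5]
contact_force: [-0.9, -0.7, 4.7]
gripper_width: 0.0878
gripper_force: 2.1
```

Emit:
send_rows:
  steps:
    - {"dp": [4, 0, 0], "roll": 0, "jaw": 100}
    - {"dp": [8, 0, 0], "roll": 0, "jaw": 100}
    - {"dp": [12, 0, 0], "roll": 0, "jaw": 100}
    - {"dp": [16, 0, 0], "roll": 0, "jaw": 100}
    - {"dp": [20, 0, 0], "roll": 0, "jaw": 100}

```text
time_s: 18.45
tcp_pos: [0.6549, -0.0262, 0.0173]
eef_rot: [180.0, 0.0, 0.5]
contact_force: [-1.5, -0.9, 4.5]
gripper_width: 0.0875
gripper_force: 2.1
```

Emit:
send_rows:
  steps:
    - {"dp": [3, 0, 0], "roll": 0, "jaw": 100}
    - {"dp": [6, 0, 0], "roll": 0, "jaw": 100}
    - {"dp": [9, 0, 0], "roll": 0, "jaw": 100}
    - {"dp": [12, 0, 0], "roll": 0, "jaw": 100}

```text
time_s: 18.95
tcp_pos: [0.6668, -0.0261, 0.0174]
eef_rot: [180.0, 0.0, 0.5]
contact_force: [-1.9, -1.4, 3.6]
gripper_width: 0.0876
gripper_force: 2.1
```

Emit:
send_rows:
  steps:
    - {"dp": [1.5, 0, 0], "roll": 0, "jaw": 100}
    - {"dp": [3, 0, 0], "roll": 0, "jaw": 100}
    - {"dp": [3, 0, 0], "roll": 0, "jaw": 100}

```text
time_s: 19.32
tcp_pos: [0.6694, -0.026, 0.0172]
eef_rot: [-180.0, 0.0, 0.5]
contact_force: [-3.3, -0.9, 4.7]
gripper_width: 0.0876
gripper_force: 2.1
```

Emit:
send_rows:
  steps:
    - {"dp": [1, 0, 0], "roll": 0, "jaw": 100}
    - {"dp": [2, 0, 0], "roll": 0, "jaw": 100}
    - {"dp": [2, 0, 0], "roll": 0, "jaw": 100}

```text
time_s: 19.7
tcp_pos: [0.6718, -0.0259, 0.0174]
eef_rot: [-180.0, -0.0, 0.5]
contact_force: [-2.7, -0.9, 3.8]
gripper_width: 0.0875
gripper_force: 2.1
```

Emit:
send_rows:
  steps:
    - {"dp": [0.7, 0, 0], "roll": 0, "jaw": 100}
    - {"dp": [1.5, 0, 0], "roll": 0, "jaw": 100}
    - {"dp": [1.5, 0, 0], "roll": 0, "jaw": 100}

```text
time_s: 20.08
tcp_pos: [0.6732, -0.0259, 0.0174]
eef_rot: [-180.0, -0.0, 0.5]
contact_force: [-2.6, -0.6, 4.4]
gripper_width: 0.0877
gripper_force: 2.1
```

Emit:
send_rows:
  steps:
    - {"dp": [0.7, 0, 0], "roll": 0, "jaw": 100}
    - {"dp": [1.5, 0, 0], "roll": 0, "jaw": 100}
    - {"dp": [1.5, 0, 0], "roll": 0, "jaw": 100}

```text
time_s: 20.45
tcp_pos: [0.6737, -0.026, 0.0172]
eef_rot: [180.0, 0.1, 0.5]
contact_force: [-7.3, 0.4, 6.6]
gripper_width: 0.0877
gripper_force: 3.6
```

Emit:
send_rows:
  steps:
    - {"dp": [0.7, 0, 0], "roll": 0, "jaw": 100}
    - {"dp": [1.2, 0, 0], "roll": 0, "jaw": 100}
    - {"dp": [1.2, 0, 0], "roll": 0, "jaw": 100}

```text
time_s: 20.82
tcp_pos: [0.6738, -0.026, 0.0172]
eef_rot: [180.0, 0.2, 0.5]
contact_force: [-8.8, 1.9, 9.8]
gripper_width: 0.0877
gripper_force: 5.3
```

Stop reached. Relax, lift, and look.

Emit:
send_rows:
  steps:
    - {"dp": [-1.2, 0, 0], "roll": 0, "jaw": 100}
    - {"dp": [-1.2, 0, -4], "roll": 0, "jaw": 100}
    - {"dp": [-1.2, 0, -9], "roll": 0, "jaw": 100}
    - {"dp": [-4, 0, -13], "roll": 0, "jaw": 100}
    - {"dp": [-6, 0, -20], "roll": 0, "jaw": 100}

```text
time_s: 21.45
tcp_pos: [0.6708, -0.0258, 0.038]
eef_rot: [-180.0, -0.1, 0.6]
contact_force: [0.0, 0.2, -0.5]
gripper_width: 0.0873
gripper_force: 0.0
```

Emit:
send_rows:
  steps:
    - {"dp": [0, 0, -50], "roll": 0, "jaw": 100}
    - {"dp": [0, 0, -100], "roll": 0, "jaw": 100}
    - {"dp": [-30, 40, -140], "roll": 0, "jaw": 100}
    - {"dp": [-60, 90, -140], "roll": 0, "jaw": 100}
    - {"dp": [-90, 140, -140], "roll": 0, "jaw": 100}

```text
time_s: 22.08
tcp_pos: [0.5812, -0.1679, 0.1793]
eef_rot: [180.0, -0.2, 0.6]
contact_force: [0.7, -1.1, 0.3]
gripper_width: 0.0878
gripper_force: 0.0
```

Emit:
send_rows:
  steps:
    - {"dp": [-30, 50, 0], "roll": 0, "jaw": 100}
    - {"dp": [-60, 100, 0], "roll": 0, "jaw": 100}
    - {"dp": [-80, 150, 0], "roll": 0, "jaw": 100}
    - {"dp": [-100, 200, 0], "roll": 0, "jaw": 100}
    - {"dp": [-120, 250, 0], "roll": 0, "jaw": 100}

```text
time_s: 22.7
tcp_pos: [0.4633, -0.4199, 0.1786]
eef_rot: [179.9, -0.1, 0.6]
contact_force: [0.7, 0.0, -0.4]
gripper_width: 0.0877
gripper_force: 0.0
```

```bash
python3 -c "
from plant import r
from h import *
togo(r.get_state(),[.6,0,.1],0)
c=r.capture('top');np.savez('top4.npz',**c);s=r.capture('scene')['image']
a=cv2.resize(c['image'][140:340,210:494],None,fx=2.8,fy=1.6*1.75,interpolation=2)
cv2.imwrite('pics/t4.png',cv2.convertScaleAbs(a,alpha=1.5))
c0=np.load('top0.npz')
p=lambda c,b: cv2.phaseCorrelate(*[np.float32(cv2.cvtColor(x['image'],6)[b[1]:b[3],b[0]:b[2]]) for x in(c0,c)])
for n,b in(('front',(440,150,500,340)),('stapler',(215,245,262,345)),('tape',(210,148,262,238)),('roller',(400,262,440,302)),('pens',(300,140,430,164))): print(n,p(c,b))
"
```

```text
tcp [ 0.4633 -0.4199  0.1786] rot [ 1.7991e+02 -1.4000e-01  5.6000e-01] F [ 0.7   0.02 -0.41] t 22.7
dp [ 140.5 -418.6   78.3] roll 0.0097
front ((0.08292760102852981, 0.0017013699804664384), 0.9171497326758172)
stapler ((-0.043810004263519886, 0.0767979975185824), 1.180487992564837)
tape ((-0.050708410050376074, 0.08945707520292245), 1.024271108289805)
roller ((-0.16323279623263431, 0.031288309868063635), 1.1482524877786637)
pens ((0.43037280422026924, -0.07844853391920736), 1.0241594741373887)
```

View pics/t4.png

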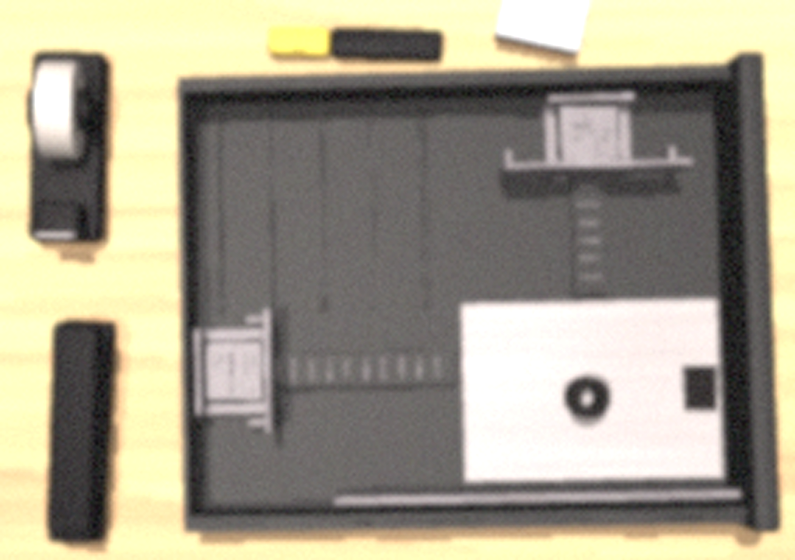

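The length guide now stands at the rear, with its thumb rest at column 198. The width guide stands out at the +x wall, with its thumb rest at row 97. The other things and the tray haven't shifted. One numeric check against the end stops before handing in.

```bash
python3 -c "
from h import *
c=np.load('top4.npz');th=np.radians(.52);R=np.array([[np.cos(th),-np.sin(th)],[np.sin(th),np.cos(th)]]);o=np.array([.5572,.0083])
for n,p,z,e in(('lrest',(198,370),.045,'y .172'),('ltab',(235,370),.032,'y .1495'),('lfence',(269,370),.062,'y .126'),('wrest',(590,97),.045,'x .130'),('wtab',(588,136),.032,'x .1075'),('wfence',(600,163),.062,'x .084')):
  print(n,(R.T@(ray(c,(210-.3+p[0]/2.8,140-.3+p[1]/2.8),z)[:2]-o)).round(4),'full:',e)"
```

```text
lrest [-0.0437  0.1726] full: y .172
ltab [-0.0442  0.1492] full: y .1495
lfence [-0.0447  0.1254] full: y .126
wrest [ 0.1296 -0.0883] full: x .130
wtab [ 0.1058 -0.0883] full: x .1075
wfence [ 0.0836 -0.0904] full: x .084
```

```bash
python3 -c "
from plant import r
print(r.close_job())"
```

```text
the job is handed in; nothing more can be done
None
```

Both guides are open to full size: the length guide first, then the width guide. Each measured within about 2 mm of its end stop, and the finger left each tab to spring up; the tray and the items around it showed no visible movement, and the job was handed in at about 23 s.

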